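Load the workshop tote and hold it up level

ROBOT

A 7-joint arm with a two-finger parallel gripper is mounted at the origin on the work surface. World frame = base frame: x ahead of the robot, y to its left, z up, the work surface at z = 0. Lengths are in mm, angles in rad, forces in N, time in s.
With the tool pointing down it reaches from about 400 to 875 mm from the base axis. Payload 4.4 kg.
Tool frame: the origin (TCP) lies between the finger pads; the fingertips stand 22 mm ahead of it and the grasp point (between the pads) lies 3 mm ahead of it; z points along the fingers, y is the line along which they close (so a half turn about z gives the same grasp; the last joint's range is limited). The gripper opens to 85 mm and grips with 20 to 120 N. Pads are 22 mm wide; open, the fingers measure 114 mm over their backs; the gripper's body (76 mm by 85 mm) begins 54 mm behind the grasp point. The pads swing forward as they close: fully open they stand 13 mm farther back than shut.
Start: joints at [-1.201, 0.628, 0.038, 1.517, -0.027, 0.996, -0.02], TCP at [274.368, 589.271, 253.313] pointing down, gripper open.
Joint ranges: [-3.06, 3.06], [-0.37, 2.12], [-1.25, 1.32], [0.18, 2.47], [-1.1, 4.24], [0.23, 1.98], [-2.94, 2.94]. Speed limits (rad/s): [2.57, 2.57, 3.14, 3.14, 3.14, 3.14, 3.14].

INTERFACE

Orientations are given as [roll, pitch, yaw] about the fixed x, y, z axes, in that order (R = Rz(yaw) Ry(pitch) Rx(roll)).
In Python, from cell import ctrl gives the robot as it stands.
- The arm moves only by the tool step_arm, never from a script. Its argument "plan" is a list of rows, each an object of numbers: "dx", "dy", "dz": the shift along the tool's x, y, z scaled (see below); "ax", "ay", "az": the turn, a rotation vector about the tool's x, y, z scaled (see below); "gripper": the opening, from 0 (shut) to 1 (fully open). A call has 1 to 20 rows; each row shifts and turns the commanded pose from where the row before left it, along the tool's axes as they then stand; what a row does not reach is not made up. The controller multiplies each number of a shift by 0.3 m and each number of a turn by 90 degrees. A row lasts 1/8 s, in which the tool goes at most 62.5 mm and 10.7 degrees, less where a joint would pass 70% of its speed; a pose out of reach is approached as far as the arm can. A call with a number of a shift or a turn outside -1 to 1 is refused whole. A call with a gripper value outside its range is refused whole. The fingers move at their own pace and stop on an object; the grip force is fixed at half the most. Time passes only in rows, so rows that do not move let the fingers close. It gives the time, the measured TCP pose, the force, the opening and the grip force at its end, in the units of the state.
- ctrl.read_state(): the state, without advancing time (a new reading comes with each control period).
- ctrl.get_image(name): name is "scene" or "top" or "wrist"; returns a dict with "color" (420x560x3 uint8, red, green, blue), "range_z" (420x560 float32, mm along the optical axis (not along the pixel's ray), 0 where there is no reading), "fx", "fy", "cx", "cy" (pixels), "T" (4x4, takes a point from camera to world coordinates); the wrist camera has in their place "T_tool_cam" (4x4, takes a point from camera to tool coordinates, whose origin is the TCP and whose axes are the flange's). Camera axes: x right, y down, z forward; pixel columns grow to the right and rows downward; lengths in mm; the calibration is good to about 2 mm. A picture is of the moment at which its call begins: read the wrist's pose just before it.
- ctrl.finish_job(): hands the job in; it is judged then, once.
The state is a dict: "clock": time; "qpos": joint angles; "qd": joint speeds; "tau": joint torques, N m; "eef_pos": TCP position; "tool_rot": TCP orientation; "force": force on the tool from outside, world axes, zero at the start; "torque": the same for the moment, N m; "width": finger opening in mm; "gripper_force": force on a finger pad.
Only numpy, scipy, OpenCV 4.12 (cv2) and the standard library are available. Lean on these libraries where they do the work, as an engineer would, in place of code of your own. Each camera call takes 0.05 s, during which the arm holds its last target. There are 200 camera calls.

TASK

Stand the two loose tins from the bench in the two empty cells of the wooden tote, one tin per cell and without dropping them. Then take the tote by its grip bar, lift it level and at least 10 cm clear of the bench with all four tins upright in their cells, and finish there, still holding it up, steady and level. Leave the wooden foot, hammer, sanding block and spool where they are.

Things in the scene. Friction and masses are not known exactly. Their poses are not given: they have to be found in the camera images.
- tote: loose brown wooden tote, 234 mm (its x) by 204 mm (its y), 0.42 kg; origin: centre of its underside, z up. Floor 8 mm thick; walls and dividers 8 mm thick, low: tops 26 mm above the underside. A centre board along y, 18 mm thick, as low, has a post at each end (24 mm along y) carrying the grip bar. Four cells, inside 100 mm (x) by 90 mm (y), two either side of it. Loaded, it balances near mid-bar
- handle (a point): middle of the tote's grip bar: flat-sided wood, 22 mm thick (across, along the tote's x), 24 mm tall, 204 mm long along the tote's y; this point is 106 mm above the tote's underside, the bar's top is 118 mm above it; hand slot below the bar from 26 to 94 mm. Axes as the tote's
- tin_a_mid (a point): one of two alike lidded metal tins standing on the bench, 54 mm in diameter, 75 mm tall, about 0.1 kg; point at its centre, half-way up; z along its axis
- tin_b_mid (a point): the other tin standing on the bench, same as tin_a
- tin_c_mid (a point): same kind of tin, already standing in cell_1 of the tote; point at its centre
- tin_d_mid (a point): same kind of tin, already standing in cell_4 of the tote; point at its centre
- cell_1 (a point): middle of a cell of the tote, at tote x -59 mm, y 49 mm, 45.5 mm above the tote's underside: where the centre of a tin standing in mid-cell lies; taken by tin_c
- cell_2 (a point): middle of a cell of the tote, at tote x 59 mm, y 49 mm, 45.5 mm above the tote's underside: where the centre of a tin standing in mid-cell lies; empty at the start
- cell_3 (a point): middle of a cell of the tote, at tote x -59 mm, y -49 mm, 45.5 mm above the tote's underside: where the centre of a tin standing in mid-cell lies; empty at the start
- cell_4 (a point): middle of a cell of the tote, at tote x 59 mm, y -49 mm, 45.5 mm above the tote's underside: where the centre of a tin standing in mid-cell lies; taken by tin_d
- foot_mid (a point): Loose bystander, leave where it is. Turned dark wooden furniture foot standing among the tins, tapered, 60 mm across at the top, 70 mm tall; point half-way up
- hammer: Loose bystander, leave where it is. Hammer lying on the bench, 280 mm long along its x, handle towards its -x; origin under its middle
- block_mid (a point): Loose bystander, leave where it is. Cork sanding block, 105 by 65 by 40 mm; point at its centre
- spool_mid (a point): Loose bystander, leave where it is. Wooden thread spool standing on end, 60 mm in diameter, 50 mm tall; point at its centre

How it is judged:
By the outcome, as a careful person would: the job done as asked, in the order asked, and still so for the second after the job is handed in, while the arm keeps its last pose, push and grip.
It also fails if it takes over 72 s, if anything falls off the work surface, if the arm or the gripper's body presses on something with over 40 N, if the wrist force passes 120 N, or if a joint passes its speed limit or range.

## Working session

There is one attempt and no reset: what is moved stays moved. The work goes in short steps, Python scripts to look and compute and a tool call to move; the robot and the scene stay as the last step left them, time stands still between calls to the robot, and variables do not carry over. Pictures are saved under pics/ and viewed, at most 10 in all, crops included, and the job is handed in when it is done.

Besides the shell and the picture viewer there is one more tool, called after "Call:" by a JSON object that holds its "api" and its "payload". step_arm: Moves the arm, as the interface text tells. Shifts and turns lie within -1 to 1; 1 stands for 0.3 m of shift or 90 degrees of turn. Its arguments: {"type":"object","properties":{"plan":{"type":"array"}},"required":["plan"]}

```bash
ls; mkdir -p pics; python3 - <<'E'
from cell import ctrl
import cv2,numpy as np
s=ctrl.read_state();print(s)
ims=[]
for n in("scene","top"):
    d=ctrl.get_image(n);cv2.imwrite(f"pics/{n}0.png",d["color"][...,::-1]);np.savez(f"{n}0.npz",**d)
    print(n,d["fx"],d["cx"],d["cy"],np.round(d["T"],3).tolist(),(d["range_z"]>0).mean())
E
```

```text
pics
{'clock': 0.0, 'qpos': array([-1.20083657,  0.62933005,  0.0384025 ,  1.51842105, -0.02696665,
        0.99629337, -0.01998788]), 'qd': array([ 0.00010561,  0.00181661,  0.00028752, -0.00011433,  0.00052526,
        0.0004289 ,  0.00139487]), 'tau': array([-9.99206786e-04, -5.63391244e+01,  1.22603405e+00, -1.93443096e+01,
        1.10029976e-02,  1.04491721e-02, -6.17382028e-06]), 'eef_pos': array([274.06957376, 588.72248778, 252.38179247]), 'tool_rot': array([-3.13965804e+00,  3.05995754e-05,  2.70589391e+00]), 'force': array([ 0.51831269, -0.07259383, -0.15792657]), 'torque': array([0.07988059, 0.03691828, 0.08403484]), 'gripper_force': 0.0, 'width': 85.55668368691431}
scene 403.6786345328267 275.17775505962305 218.2357969088039 [[0.603, 0.636, -0.481, 1167.922], [0.798, -0.471, 0.377, -500.819], [0.013, -0.611, -0.792, 1084.67], [0.0, 0.0, 0.0, 1.0]] 0.9959268707482993
top 455.8543957363749 279.7058603444274 208.75304642072547 [[0.007, -0.997, 0.083, 455.302], [-1.0, -0.005, 0.024, -56.529], [-0.024, -0.083, -0.996, 1387.098], [0.0, 0.0, 0.0, 1.0]] 0.9959056122448979
```

View pics/scene0.png

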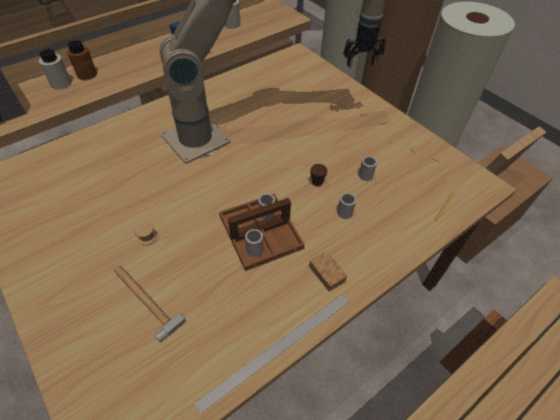

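View pics/top0.png

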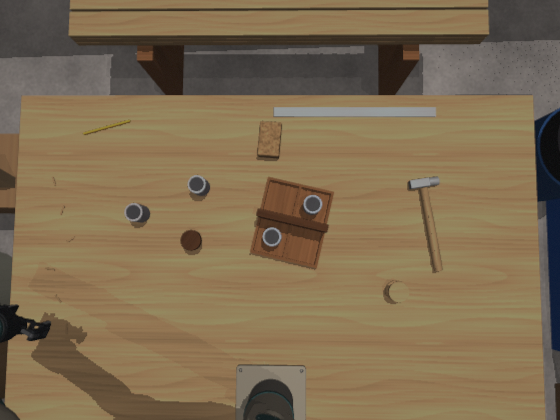

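The top view shows loose tins at (198,185) and (135,213), and the foot at (191,240). The tote is around (293,222), with its bar from (258,213) to (327,227) and its own tins at (313,204) and (272,237).

```bash
cat > h.py <<'E'
import numpy as np,cv2
def cloud(d,T=None):
    T=d["T"] if T is None else T
    z=d["range_z"];v,u=np.indices(z.shape)
    P=np.stack([(u-d["cx"])/d["fx"]*z,(v-d["cy"])/d["fy"]*z,z,np.ones_like(z)],-1)@T.T
    P[z<=0]=np.nan
    return P[...,:3]
E
python3 - <<'E'
import numpy as np,cv2
from h import *
for n,pts in(("top",dict(a=(198,185),b=(135,213),foot=(191,240),c=(313,204),d=(272,237))),("scene",dict(a=(347,200),b=(368,162),foot=(318,170),c=(266,202),d=(254,237)))):
    d=np.load(n+"0.npz");P=cloud(d)
    print(n,"table z",np.nanmedian(P[300:340,150:220,2]) if n=="top" else np.nanmedian(P[150:250,100:120,2]))
    for k,(u,v) in pts.items():
        W=P[v-16:v+17,u-16:u+17].reshape(-1,3)
        zt=70 if k in"ab" else 65 if k=="foot" else 76
        W=W[(W[:,2]>zt-9)&(W[:,2]<zt+14)]
        if len(W)<5: print(k,len(W));continue
        (x,y),r=cv2.minEnclosingCircle(W[:,:2].astype(np.float32))
        print(k,len(W),np.round([x,y,r]),"zmax",np.round(np.percentile(W[:,2],[10,50,90])))
    m=(P[...,2]>108)&(P[...,2]<128)&(P[...,0]>300)&(P[...,0]<750)&(abs(P[...,1]+80)<220)
    W=P[m];r=cv2.minAreaRect(W[:,:2].astype(np.float32));print("bar",len(W),r,np.median(W[:,2]))
    hsv=cv2.cvtColor(d["color"],cv2.COLOR_RGB2HSV)
    m=(hsv[...,2]<140)&(P[...,2]>14)&(P[...,2]<34)&(abs(P[...,0]-(450))<220)&(abs(P[...,1]+80)<190)
    W=P[m].astype(np.float32);print("walls",len(W),cv2.minAreaRect(W[:,:2]))
E
```

```text
top table z -0.1890924311485378
a 278 [638. 220.  27.] zmax [72. 76. 80.]
b 288 [555. 402.  27.] zmax [72. 75. 79.]
foot 343 [475. 235.  30.] zmax [67. 70. 74.]
c 272 [ 580. -118.   27.] zmax [80. 84. 87.]
d 277 [486.  -1.  27.] zmax [80. 83. 87.]
bar 582 ((531.1068115234375, -59.474586486816406), (203.3939971923828, 22.397220611572266), 77.09465026855469) 118.26357845887173Traceback (most recent call last):
  File "<stdin>", line 17, in <module>
cv2.error: OpenCV(4.12.0) /io/opencv/modules/imgproc/src/convhull.cpp:143: error: (-215:Assertion failed) total >= 0 && (depth == CV_32F || depth == CV_32S) in function 'convexHull'
```

Positions are good to a few mm. The empty cells are at about (599,-25) and (462,-94). One wrist yaw (2.917) works for both tins and both cells.

Call:
{"api": "step_arm", "payload": {"plan": [{"az": -0.067,"gripper": 1},{"az": -0.067,"gripper": 1},{"dx": -0.1315,"dy": -0.05,"gripper": 1},{"dx": -0.1315,"dy": -0.05,"gripper": 1},{"dx": -0.1315,"dy": -0.05,"gripper": 1},{"dx": -0.1315,"dy": -0.05,"gripper": 1},{"dx": -0.1315,"dy": -0.05,"gripper": 1},{"dx": -0.1315,"dy": -0.05,"gripper": 1},{"dx": -0.1315,"dy": -0.05,"gripper": 1},{"dx": -0.1315,"dy": -0.05,"gripper": 1},{"gripper": 1},{"gripper": 1}]}}

```text
invalid input
```

```bash
cat >> h.py <<'E'
from scipy.spatial.transform import Rotation as R
def tool(s):
    T=np.eye(4);T[:3,:3]=R.from_euler("xyz",s["tool_rot"]).as_matrix();T[:3,3]=s["eef_pos"];return T
def go(s,p):
    """scaled tool-axis shift from the state's pose to world p"""
    return np.round(tool(s)[:3,:3].T@(np.array(p)-s["eef_pos"])/300,4)
def wrist(ctrl,name=None):
    s=ctrl.read_state();d=ctrl.get_image("wrist")
    if name:cv2.imwrite(f"pics/{name}.png",d["color"][...,::-1])
    return s,d,cloud(d,tool(s)@d["T_tool_cam"])
def circ(P,c,z0,z1,r=60):
    W=P.reshape(-1,3);W=W[(W[:,2]>z0)&(W[:,2]<z1)&(np.hypot(W[:,0]-c[0],W[:,1]-c[1])<r)]
    if len(W)<9:return len(W)
    (x,y),q=cv2.minEnclosingCircle(W[:,:2].astype(np.float32));return len(W),np.round([x,y,q],1),np.round(np.median(W[:,2]),1)
def show(s):
    print({k:np.round(s[k],3).tolist() for k in("clock","qpos","eef_pos","tool_rot","force","width","gripper_force")})
E
python3 - <<'E'
from h import *
from cell import ctrl
s,d,P=wrist(ctrl,"w1");show(s)
print(circ(P,(555,402),66,90),circ(P,(638,220),66,90));print(go(s,(555,402,55)))
E
```

```text
{'clock': 0.1, 'qpos': [-1.201, 0.629, 0.038, 1.518, -0.027, 0.996, -0.02], 'eef_pos': [274.101, 588.789, 252.46], 'tool_rot': [-3.14, 0.0, 2.706], 'force': [0.741, -0.238, -0.095], 'width': 85.656, 'gripper_force': 0.0}
0 0
[-1.1116 -0.1681  0.6585]
```

The call was rejected, probably because each row needs every key.

Call:
{"api": "step_arm", "payload": {"plan": [{"dx": 0,"dy": 0,"dz": 0,"ax": 0,"ay": 0,"az": -0.067,"gripper": 1},{"dx": 0,"dy": 0,"dz": 0,"ax": 0,"ay": 0,"az": -0.067,"gripper": 1},{"dx": -0.1315,"dy": -0.05,"dz": 0,"ax": 0,"ay": 0,"az": 0,"gripper": 1},{"dx": -0.1315,"dy": -0.05,"dz": 0,"ax": 0,"ay": 0,"az": 0,"gripper": 1},{"dx": -0.1315,"dy": -0.05,"dz": 0,"ax": 0,"ay": 0,"az": 0,"gripper": 1},{"dx": -0.1315,"dy": -0.05,"dz": 0,"ax": 0,"ay": 0,"az": 0,"gripper": 1},{"dx": -0.1315,"dy": -0.05,"dz": 0,"ax": 0,"ay": 0,"az": 0,"gripper": 1},{"dx": -0.1315,"dy": -0.05,"dz": 0,"ax": 0,"ay": 0,"az": 0,"gripper": 1},{"dx": -0.1315,"dy": -0.05,"dz": 0,"ax": 0,"ay": 0,"az": 0,"gripper": 1},{"dx": -0.1315,"dy": -0.05,"dz": 0,"ax": 0,"ay": 0,"az": 0,"gripper": 1},{"dx": 0,"dy": 0,"dz": 0,"ax": 0,"ay": 0,"az": 0,"gripper": 1},{"dx": 0,"dy": 0,"dz": 0,"ax": 0,"ay": 0,"az": 0,"gripper": 1}]}}

```text
clock: 1.65
eef_pos: [554.4, 402.2, 252.8]
tool_rot: [-3.142, -0.002, 2.916]
force: [-1.2, -0.0, -1.1]
width: 85.5
gripper_force: 0.0
```

```bash
python3 - <<'E'
from h import *
from cell import ctrl
s,d,P=wrist(ctrl,"w2");show(s)
print(circ(P,(555,402),66,90),circ(P,(638,220),66,90));print(go(s,(555,402,55)))
E
```

```text
{'clock': 1.65, 'qpos': [-0.656, 0.683, -0.021, 1.406, 0.014, 1.054, 0.666], 'eef_pos': [554.392, 402.215, 252.824], 'tool_rot': [-3.142, -0.002, 2.916], 'force': [-1.224, -0.0, -1.116], 'width': 85.516, 'gripper_force': 0.0}
(2426, array([549.2, 402.4,  27.1]), np.float64(74.6)) (1041, array([629.9, 218.6,  27.3]), np.float64(74.6))
[-3.200e-03 -2.000e-04  6.594e-01]
```

Call:
{"api": "step_arm", "payload": {"plan": [{"dx": 0.006,"dy": 0,"dz": 0.1,"ax": 0,"ay": 0,"az": 0,"gripper": 1},{"dx": 0.006,"dy": 0,"dz": 0.15,"ax": 0,"ay": 0,"az": 0,"gripper": 1},{"dx": 0,"dy": 0,"dz": 0.15,"ax": 0,"ay": 0,"az": 0,"gripper": 1},{"dx": 0,"dy": 0,"dz": 0,"ax": 0,"ay": 0,"az": 0,"gripper": 1},{"dx": 0,"dy": 0,"dz": 0,"ax": 0,"ay": 0,"az": 0,"gripper": 1}]}}

```text
clock: 2.33
eef_pos: [551.9, 404.1, 135.0]
tool_rot: [3.139, 0.001, 2.918]
force: [0.7, 0.2, -0.0]
width: 85.3
gripper_force: 0.0
```

```bash
python3 - <<'E'
from h import *
from cell import ctrl
s,d,P=wrist(ctrl,"w3");show(s)
print(circ(P,(551,402),66,90),np.round(d["T_tool_cam"],2).tolist());print(go(s,(551,402,55)))
d=np.load("scene0.npz");Q=cloud(d);print(circ(Q,(555,402),66,90),circ(Q,(638,220),66,90),circ(Q,(580,-118),74,98),circ(Q,(486,-1),74,98))
E
```

```text
{'clock': 2.325, 'qpos': [-0.661, 0.805, -0.022, 1.515, 0.021, 0.819, 0.657], 'eef_pos': [551.867, 404.145, 135.01], 'tool_rot': [3.139, 0.001, 2.918], 'force': [0.706, 0.167, -0.005], 'width': 85.338, 'gripper_force': 0.0}
(5853, array([549.3, 402.5,  27.1]), np.float64(74.6)) [[-0.0, -0.96, -0.29, 75.31], [1.0, -0.0, -0.0, -0.02], [0.0, -0.29, 0.96, -120.01], [0.0, 0.0, 0.0, 1.0]]
[ 0.0015 -0.0082  0.2667]
(154, array([548.4, 401.9,  30.2]), np.float64(75.5)) (189, array([633.9, 220.2,  30. ]), np.float64(75.6)) (240, array([ 564.1, -113. ,   42.2]), np.float64(83.9)) (159, array([479.5,  -3. ,  28.8]), np.float64(83.7))
```

View pics/w3.png

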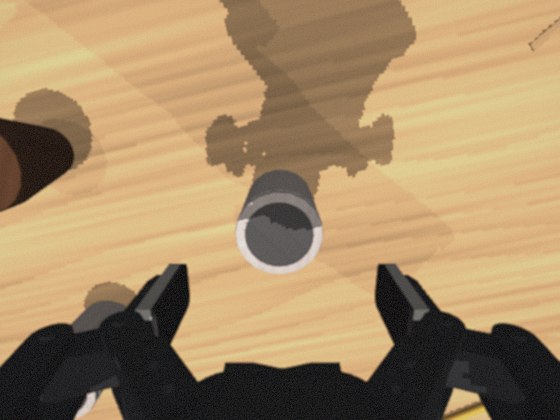

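The picture shows the tin at (279,233), midway between the fingers. The wrist readings agree with each other, and the top camera reads about 6 mm high in x. Next I descend and grip.

Call:
{"api": "step_arm", "payload": {"plan": [{"dx": 0.0065,"dy": -0.007,"dz": 0.09,"ax": 0,"ay": 0,"az": 0,"gripper": 1},{"dx": 0,"dy": 0,"dz": 0.09,"ax": 0,"ay": 0,"az": 0,"gripper": 1},{"dx": 0,"dy": 0,"dz": 0.083,"ax": 0,"ay": 0,"az": 0,"gripper": 1},{"dx": 0,"dy": 0,"dz": 0,"ax": 0,"ay": 0,"az": 0,"gripper": 1},{"dx": 0,"dy": 0,"dz": 0,"ax": 0,"ay": 0,"az": 0,"gripper": 0},{"dx": 0,"dy": 0,"dz": 0,"ax": 0,"ay": 0,"az": 0,"gripper": 0},{"dx": 0,"dy": 0,"dz": 0,"ax": 0,"ay": 0,"az": 0,"gripper": 0},{"dx": 0,"dy": 0,"dz": 0,"ax": 0,"ay": 0,"az": 0,"gripper": 0},{"dx": 0,"dy": 0,"dz": 0,"ax": 0,"ay": 0,"az": 0,"gripper": 0},{"dx": 0,"dy": 0,"dz": 0,"ax": 0,"ay": 0,"az": 0,"gripper": 0}]}}

```text
clock: 3.62
eef_pos: [550.6, 402.0, 56.8]
tool_rot: [3.139, 0.002, 2.916]
force: [-0.0, 0.2, 6.6]
width: 52.2
gripper_force: 62.4
```

Gripped at 52 mm. I lift and move over the cell near (593,-25).

Call:
{"api": "step_arm", "payload": {"plan": [{"dx": 0,"dy": 0,"dz": -0.05,"ax": 0,"ay": 0,"az": 0,"gripper": 0},{"dx": 0,"dy": 0,"dz": -0.12,"ax": 0,"ay": 0,"az": 0,"gripper": 0},{"dx": 0,"dy": 0,"dz": -0.16,"ax": 0,"ay": 0,"az": 0,"gripper": 0},{"dx": 0,"dy": 0,"dz": -0.16,"ax": 0,"ay": 0,"az": 0,"gripper": 0},{"dx": -0.0378,"dy": -0.09,"dz": -0.14,"ax": 0,"ay": 0,"az": 0,"gripper": 0},{"dx": -0.0378,"dy": -0.1267,"dz": 0,"ax": 0,"ay": 0,"az": 0,"gripper": 0},{"dx": -0.0378,"dy": -0.1267,"dz": 0,"ax": 0,"ay": 0,"az": 0,"gripper": 0},{"dx": -0.0378,"dy": -0.1267,"dz": 0,"ax": 0,"ay": 0,"az": 0,"gripper": 0},{"dx": -0.0378,"dy": -0.1267,"dz": 0,"ax": 0,"ay": 0,"az": 0,"gripper": 0},{"dx": -0.0378,"dy": -0.1267,"dz": 0,"ax": 0,"ay": 0,"az": 0,"gripper": 0},{"dx": -0.0378,"dy": -0.1267,"dz": 0,"ax": 0,"ay": 0,"az": 0,"gripper": 0},{"dx": -0.0378,"dy": -0.1267,"dz": 0,"ax": 0,"ay": 0,"az": 0,"gripper": 0},{"dx": -0.0378,"dy": -0.1267,"dz": 0,"ax": 0,"ay": 0,"az": 0,"gripper": 0},{"dx": -0.0378,"dy": -0.1267,"dz": 0,"ax": 0,"ay": 0,"az": 0,"gripper": 0},{"dx": -0.0378,"dy": -0.08,"dz": 0,"ax": 0,"ay": 0,"az": 0,"gripper": 0},{"dx": -0.0378,"dy": -0.05,"dz": 0,"ax": 0,"ay": 0,"az": 0,"gripper": 0},{"dx": 0,"dy": 0,"dz": 0,"ax": 0,"ay": 0,"az": 0,"gripper": 0},{"dx": 0,"dy": 0,"dz": 0,"ax": 0,"ay": 0,"az": 0,"gripper": 0}]}}

```text
clock: 5.88
eef_pos: [590.6, -25.4, 243.4]
tool_rot: [3.14, -0.001, 2.918]
force: [0.1, 0.0, -0.8]
width: 51.7
gripper_force: 62.9
```

```bash
python3 - <<'E'
from h import *
from cell import ctrl
s,d,P=wrist(ctrl,"w4");show(s);np.save("P4.npy",P)
print(circ(P,(575,-117),76,92,45),circ(P,(480,-2),76,92,45))
W=P.reshape(-1,3);W=W[(W[:,2]>110)&(W[:,2]<124)&(abs(W[:,0]-525)<60)&(abs(W[:,1]+60)<130)].astype(np.float32)
print(len(W),cv2.minAreaRect(W[:,:2]),np.median(W[:,2]))
E
```

```text
{'clock': 5.875, 'qpos': [0.015, 0.553, -0.029, 1.698, 0.018, 0.891, 1.326], 'eef_pos': [590.583, -25.408, 243.442], 'tool_rot': [3.14, -0.001, 2.918], 'force': [0.1, 0.012, -0.819], 'width': 51.682, 'gripper_force': 62.947}
(2686, array([ 574.8, -118.7,   27.4]), np.float64(82.6)) (3738, array([480.8,  -2.1,  27.1]), np.float64(82.7))Traceback (most recent call last):
  File "<stdin>", line 6, in <module>
cv2.error: OpenCV(4.12.0) /io/opencv/modules/imgproc/src/convhull.cpp:143: error: (-215:Assertion failed) total >= 0 && (depth == CV_32F || depth == CV_32S) in function 'convexHull'
```

View pics/w4.png

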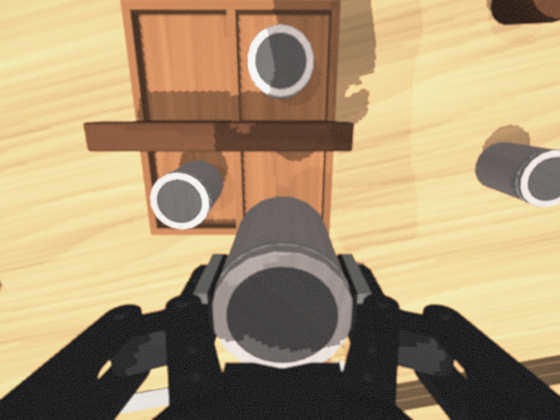

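The picture shows the held tin upright at (282,290) and the bar from (86,136) to (353,136). The cell under the held tin is empty, and the tote tins are at (182,200) and (280,60).

```bash
cat >> h.py <<'E'
def tote(P):
    W=P.reshape(-1,3);m=(W[:,2]>110)&(W[:,2]<124)&(abs(W[:,0]-525)<60)&(abs(W[:,1]+60)<135)
    W=np.ascontiguousarray(W[m],np.float32)
    (c,(w,h),a)=cv2.minAreaRect(np.ascontiguousarray(W[:,:2]));a=np.deg2rad(a if w>h else a+90)
    e=np.array([np.cos(a),np.sin(a)]);e*=np.sign(e[1]);x=np.array([e[1],-e[0]]);c=np.array(c)
    print("bar",len(W),c,w,h,"y axis",e,"z",np.median(W[:,2]))
    print("cells",c+59*x+49*e,c-59*x-49*e,"full",c+59*x-49*e,c-59*x+49*e)
E
python3 - <<'E'
from h import *
P=np.load("P4.npy");W=P.reshape(-1,3)
tote(P)
E
```

```text
bar 7753 [525.82629395 -60.06551361] 204.34906005859375 21.528987884521484 y axis [0.22203039 0.97503975] z 117.248566
cells [594.23312813 -25.38835922] [457.41945976 -94.742668  ] full [ 572.47414971 -120.94225427] [479.17843818   0.81122704]
```

Call:
{"api": "step_arm", "payload": {"plan": [{"dx": -0.0157,"dy": 0.005,"dz": 0.08,"ax": 0,"ay": 0,"az": 0,"gripper": 0},{"dx": 0,"dy": 0,"dz": 0.14,"ax": 0,"ay": 0,"az": 0,"gripper": 0},{"dx": 0,"dy": 0,"dz": 0.14,"ax": 0,"ay": 0,"az": 0,"gripper": 0},{"dx": 0,"dy": 0,"dz": 0.12,"ax": 0,"ay": 0,"az": 0,"gripper": 0},{"dx": 0,"dy": 0,"dz": 0.06,"ax": 0,"ay": 0,"az": 0,"gripper": 0},{"dx": 0,"dy": 0,"dz": 0.03,"ax": 0,"ay": 0,"az": 0,"gripper": 0},{"dx": 0,"dy": 0,"dz": 0.015,"ax": 0,"ay": 0,"az": 0,"gripper": 0},{"dx": 0,"dy": 0,"dz": 0,"ax": 0,"ay": 0,"az": 0,"gripper": 0},{"dx": 0,"dy": 0,"dz": 0,"ax": 0,"ay": 0,"az": 0,"gripper": 0}]}}

```text
clock: 7.05
eef_pos: [596.3, -26.8, 68.8]
tool_rot: [3.141, 0.002, 2.916]
force: [0.2, 0.6, -1.2]
width: 51.9
gripper_force: 62.9
```

Call:
{"api": "step_arm", "payload": {"plan": [{"dx": 0,"dy": 0.003,"dz": 0.006,"ax": 0,"ay": 0,"az": 0,"gripper": 0},{"dx": 0,"dy": 0,"dz": 0.005,"ax": 0,"ay": 0,"az": 0,"gripper": 0},{"dx": 0,"dy": 0,"dz": 0,"ax": 0,"ay": 0,"az": 0,"gripper": 0},{"dx": 0,"dy": 0,"dz": 0,"ax": 0,"ay": 0,"az": 0,"gripper": 0}]}}

```text
clock: 7.55
eef_pos: [596.0, -25.8, 64.7]
tool_rot: [3.141, 0.0, 2.916]
force: [0.1, 0.7, 0.4]
width: 51.7
gripper_force: 63.3
```

Call:
{"api": "step_arm", "payload": {"plan": [{"dx": 0,"dy": 0,"dz": 0.002,"ax": 0,"ay": 0,"az": 0,"gripper": 0},{"dx": 0,"dy": 0,"dz": 0,"ax": 0,"ay": 0,"az": 0,"gripper": 0},{"dx": 0,"dy": 0,"dz": 0,"ax": 0,"ay": 0,"az": 0,"gripper": 0.7},{"dx": 0,"dy": 0,"dz": 0,"ax": 0,"ay": 0,"az": 0,"gripper": 0.9},{"dx": 0,"dy": 0,"dz": 0,"ax": 0,"ay": 0,"az": 0,"gripper": 0.9},{"dx": 0,"dy": 0,"dz": 0,"ax": 0,"ay": 0,"az": 0,"gripper": 0.9},{"dx": 0,"dy": 0,"dz": 0,"ax": 0,"ay": 0,"az": 0,"gripper": 0.9}]}}

```text
clock: 8.43
eef_pos: [595.8, -25.9, 63.9]
tool_rot: [-3.142, -0.0, 2.916]
force: [-0.0, 0.8, -0.0]
width: 76.8
gripper_force: 0.0
```

Call:
{"api": "step_arm", "payload": {"plan": [{"dx": 0,"dy": 0,"dz": -0.06,"ax": 0,"ay": 0,"az": 0,"gripper": 0.9},{"dx": 0,"dy": 0,"dz": -0.13,"ax": 0,"ay": 0,"az": 0,"gripper": 1},{"dx": 0,"dy": 0,"dz": -0.13,"ax": 0,"ay": 0,"az": 0,"gripper": 1},{"dx": 0.01,"dy": 0.1,"dz": 0,"ax": 0,"ay": 0,"az": 0,"gripper": 1},{"dx": 0.01,"dy": 0.13,"dz": 0,"ax": 0,"ay": 0,"az": 0,"gripper": 1},{"dx": 0.01,"dy": 0.13,"dz": 0,"ax": 0,"ay": 0,"az": 0,"gripper": 1},{"dx": 0.01,"dy": 0.13,"dz": 0,"ax": 0,"ay": 0,"az": 0,"gripper": 1},{"dx": 0.01,"dy": 0.13,"dz": 0,"ax": 0,"ay": 0,"az": 0,"gripper": 1},{"dx": 0.01,"dy": 0.13,"dz": 0,"ax": 0,"ay": 0,"az": 0,"gripper": 1},{"dx": 0.008,"dy": 0.072,"dz": 0,"ax": 0,"ay": 0,"az": 0,"gripper": 1},{"dx": 0,"dy": 0,"dz": 0,"ax": 0,"ay": 0,"az": 0,"gripper": 1},{"dx": 0,"dy": 0,"dz": 0,"ax": 0,"ay": 0,"az": 0,"gripper": 1}]}}

```text
clock: 9.93
eef_pos: [631.2, 216.4, 160.1]
tool_rot: [-3.139, 0.0, 2.914]
force: [0.5, -0.3, 0.4]
width: 85.3
gripper_force: 0.0
```

```bash
python3 - <<'E'
from h import *
from cell import ctrl
s,d,P=wrist(ctrl,"w5");show(s)
r=circ(P,(631,219),66,90);print(r);print(go(s,(r[1][0]+.5,r[1][1],56.5)))
E
```

```text
{'clock': 9.925, 'qpos': [-0.377, 0.754, 0.006, 1.549, -0.003, 0.839, 0.973], 'eef_pos': [631.236, 216.376, 160.126], 'tool_rot': [-3.139, 0.0, 2.914], 'force': [0.457, -0.277, 0.358], 'width': 85.269, 'gripper_force': 0.0}
(4635, array([632.4, 219.4,  27.2]), np.float64(74.6))
[-0.003   0.0118  0.3454]
```

Call:
{"api": "step_arm", "payload": {"plan": [{"dx": -0.003,"dy": 0.01,"dz": 0.08,"ax": 0,"ay": 0,"az": 0,"gripper": 1},{"dx": 0,"dy": 0,"dz": 0.12,"ax": 0,"ay": 0,"az": 0,"gripper": 1},{"dx": 0,"dy": 0,"dz": 0.1,"ax": 0,"ay": 0,"az": 0,"gripper": 1},{"dx": 0,"dy": 0,"dz": 0.045,"ax": 0,"ay": 0,"az": 0,"gripper": 1},{"dx": 0,"dy": 0,"dz": 0,"ax": 0,"ay": 0,"az": 0,"gripper": 1},{"dx": 0,"dy": 0,"dz": 0,"ax": 0,"ay": 0,"az": 0,"gripper": 0},{"dx": 0,"dy": 0,"dz": 0,"ax": 0,"ay": 0,"az": 0,"gripper": 0},{"dx": 0,"dy": 0,"dz": 0,"ax": 0,"ay": 0,"az": 0,"gripper": 0},{"dx": 0,"dy": 0,"dz": 0,"ax": 0,"ay": 0,"az": 0,"gripper": 0},{"dx": 0,"dy": 0,"dz": 0,"ax": 0,"ay": 0,"az": 0,"gripper": 0},{"dx": 0,"dy": 0,"dz": 0,"ax": 0,"ay": 0,"az": 0,"gripper": 0}]}}

```text
clock: 11.35
eef_pos: [633.9, 222.0, 58.2]
tool_rot: [3.14, 0.003, 2.916]
force: [0.2, 0.2, 5.2]
width: 52.2
gripper_force: 62.6
```

Call:
{"api": "step_arm", "payload": {"plan": [{"dx": 0,"dy": 0,"dz": -0.05,"ax": 0,"ay": 0,"az": 0,"gripper": 0},{"dx": 0,"dy": 0,"dz": -0.12,"ax": 0,"ay": 0,"az": 0,"gripper": 0},{"dx": 0,"dy": 0,"dz": -0.14,"ax": 0,"ay": 0,"az": 0,"gripper": 0},{"dx": 0,"dy": 0,"dz": -0.14,"ax": 0,"ay": 0,"az": 0,"gripper": 0},{"dx": 0.02,"dy": -0.07,"dz": -0.08,"ax": 0,"ay": 0,"az": 0,"gripper": 0},{"dx": 0.035,"dy": -0.12,"dz": 0,"ax": 0,"ay": 0,"az": 0,"gripper": 0},{"dx": 0.035,"dy": -0.12,"dz": 0,"ax": 0,"ay": 0,"az": 0,"gripper": 0},{"dx": 0.035,"dy": -0.12,"dz": 0,"ax": 0,"ay": 0,"az": 0,"gripper": 0},{"dx": 0.035,"dy": -0.12,"dz": 0,"ax": 0,"ay": 0,"az": 0,"gripper": 0},{"dx": 0.035,"dy": -0.12,"dz": 0,"ax": 0,"ay": 0,"az": 0,"gripper": 0},{"dx": 0.035,"dy": -0.12,"dz": 0,"ax": 0,"ay": 0,"az": 0,"gripper": 0},{"dx": 0.035,"dy": -0.12,"dz": 0,"ax": 0,"ay": 0,"az": 0,"gripper": 0},{"dx": 0.035,"dy": -0.12,"dz": 0,"ax": 0,"ay": 0,"az": 0,"gripper": 0},{"dx": 0.02,"dy": -0.08,"dz": 0,"ax": 0,"ay": 0,"az": 0,"gripper": 0},{"dx": 0.013,"dy": -0.05,"dz": 0,"ax": 0,"ay": 0,"az": 0,"gripper": 0},{"dx": 0,"dy": 0,"dz": 0,"ax": 0,"ay": 0,"az": 0,"gripper": 0},{"dx": 0,"dy": 0,"dz": 0,"ax": 0,"ay": 0,"az": 0,"gripper": 0}]}}

```text
clock: 13.48
eef_pos: [458.3, -94.1, 215.7]
tool_rot: [3.141, 0.001, 2.918]
force: [0.2, 0.4, -0.6]
width: 51.7
gripper_force: 62.7
```

```bash
python3 - <<'E'
from h import *
from cell import ctrl
s=ctrl.read_state();show(s)
d=ctrl.get_image("top");cv2.imwrite("pics/top6.png",d["color"][120:300,180:420,::-1].repeat(3,0).repeat(3,1))
P=cloud(d);tote(P)
print(circ(P,(599,-25),76,92,40),circ(P,(580,-118),76,92,40));print(go(s,(458.8,-94.7,69)))
E
```

```text
{'clock': 13.475, 'qpos': [0.151, 0.427, -0.01, 2.052, 0.006, 0.662, 1.483], 'eef_pos': [458.252, -94.052, 215.697], 'tool_rot': [3.141, 0.001, 2.918], 'force': [0.223, 0.411, -0.581], 'width': 51.74, 'gripper_force': 62.727}
bar 314 [532.7243042  -52.33521271] 188.6732177734375 22.293893814086914 y axis [0.22062626 0.97535842] z 118.46464
cells [601.08113801 -17.55959954] [464.36747039 -87.11082588] full [ 579.45976423 -113.14472493] [485.98884417   8.47429951]
(276, array([599.5, -25.3,  27. ]), np.float64(83.8)) (275, array([ 579.8, -117.7,   27. ]), np.float64(84.1))
[-0.0019 -0.0021  0.489 ]
```

View pics/top6.png

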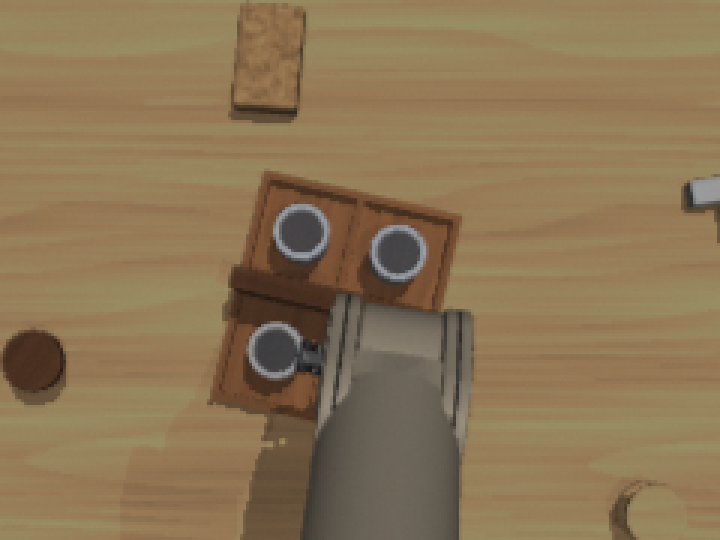

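The first tin stands upright mid-cell at (301,232) in the crop, and the tote hasn't moved. I lower the second tin.

Call:
{"api": "step_arm", "payload": {"plan": [{"dx": -0.002,"dy": -0.002,"dz": 0.08,"ax": 0,"ay": 0,"az": 0,"gripper": 0},{"dx": 0,"dy": 0,"dz": 0.13,"ax": 0,"ay": 0,"az": 0,"gripper": 0},{"dx": 0,"dy": 0,"dz": 0.13,"ax": 0,"ay": 0,"az": 0,"gripper": 0},{"dx": 0,"dy": 0,"dz": 0.08,"ax": 0,"ay": 0,"az": 0,"gripper": 0},{"dx": 0,"dy": 0,"dz": 0.04,"ax": 0,"ay": 0,"az": 0,"gripper": 0},{"dx": 0,"dy": 0,"dz": 0.02,"ax": 0,"ay": 0,"az": 0,"gripper": 0},{"dx": 0,"dy": 0,"dz": 0.01,"ax": 0,"ay": 0,"az": 0,"gripper": 0},{"dx": 0,"dy": 0,"dz": 0,"ax": 0,"ay": 0,"az": 0,"gripper": 0},{"dx": 0,"dy": 0,"dz": 0,"ax": 0,"ay": 0,"az": 0,"gripper": 0}]}}

```text
clock: 14.65
eef_pos: [458.3, -95.9, 69.1]
tool_rot: [3.141, 0.001, 2.916]
force: [-0.7, -0.6, -0.8]
width: 52.0
gripper_force: 62.7
```

Call:
{"api": "step_arm", "payload": {"plan": [{"dx": 0,"dy": 0.002,"dz": 0.005,"ax": 0,"ay": 0,"az": 0,"gripper": 0},{"dx": 0,"dy": 0,"dz": 0.004,"ax": 0,"ay": 0,"az": 0,"gripper": 0},{"dx": 0,"dy": 0,"dz": 0,"ax": 0,"ay": 0,"az": 0,"gripper": 0},{"dx": 0,"dy": 0,"dz": 0,"ax": 0,"ay": 0,"az": 0,"gripper": 0}]}}

```text
clock: 15.15
eef_pos: [458.2, -95.2, 66.2]
tool_rot: [3.141, 0.0, 2.916]
force: [-1.1, 0.7, 5.8]
width: 51.8
gripper_force: 63.2
```

Call:
{"api": "step_arm", "payload": {"plan": [{"dx": 0,"dy": 0,"dz": 0,"ax": 0,"ay": 0,"az": 0,"gripper": 0.7},{"dx": 0,"dy": 0,"dz": 0,"ax": 0,"ay": 0,"az": 0,"gripper": 0.9},{"dx": 0,"dy": 0,"dz": 0,"ax": 0,"ay": 0,"az": 0,"gripper": 0.9},{"dx": 0,"dy": 0,"dz": 0,"ax": 0,"ay": 0,"az": 0,"gripper": 0.9},{"dx": 0,"dy": 0,"dz": -0.05,"ax": 0,"ay": 0,"az": 0,"gripper": 0.9},{"dx": 0,"dy": 0,"dz": -0.12,"ax": 0,"ay": 0,"az": 0,"gripper": 1},{"dx": 0,"dy": 0,"dz": -0.14,"ax": 0,"ay": 0,"az": 0,"gripper": 1},{"dx": 0,"dy": 0,"dz": -0.14,"ax": 0,"ay": 0,"az": 0,"gripper": 1},{"dx": -0.05,"dy": 0.04,"dz": -0.14,"ax": 0,"ay": 0,"az": 0,"gripper": 1},{"dx": -0.074,"dy": 0.064,"dz": 0,"ax": 0,"ay": 0,"az": 0,"gripper": 1},{"dx": -0.07,"dy": 0.06,"dz": 0,"ax": 0,"ay": 0,"az": 0,"gripper": 1},{"dx": 0,"dy": 0,"dz": 0,"ax": 0,"ay": 0,"az": 0,"gripper": 1}]}}

```text
clock: 16.65
eef_pos: [527.3, -58.9, 243.8]
tool_rot: [3.14, 0.002, 2.919]
force: [-0.2, -1.0, -0.3]
width: 85.4
gripper_force: 0.0
```

Call:
{"api": "step_arm", "payload": {"plan": [{"dx": 0,"dy": 0,"dz": 0,"ax": 0,"ay": 0,"az": 0.1,"gripper": 1},{"dx": 0,"dy": 0,"dz": 0,"ax": 0,"ay": 0,"az": 0.1,"gripper": 1},{"dx": 0,"dy": 0,"dz": 0,"ax": 0,"ay": 0,"az": 0.1,"gripper": 1},{"dx": 0,"dy": 0,"dz": 0,"ax": 0,"ay": 0,"az": 0.1,"gripper": 1},{"dx": 0,"dy": 0,"dz": 0,"ax": 0,"ay": 0,"az": 0.1,"gripper": 1},{"dx": 0,"dy": 0,"dz": 0,"ax": 0,"ay": 0,"az": 0.1,"gripper": 1},{"dx": 0,"dy": 0,"dz": 0,"ax": 0,"ay": 0,"az": 0.1,"gripper": 1},{"dx": 0,"dy": 0,"dz": 0,"ax": 0,"ay": 0,"az": 0.1,"gripper": 1},{"dx": 0,"dy": 0,"dz": 0,"ax": 0,"ay": 0,"az": 0.1,"gripper": 1},{"dx": 0,"dy": 0,"dz": 0,"ax": 0,"ay": 0,"az": 0.1,"gripper": 1},{"dx": 0,"dy": 0,"dz": 0,"ax": 0,"ay": 0,"az": 0,"gripper": 1},{"dx": 0,"dy": 0,"dz": 0,"ax": 0,"ay": 0,"az": 0,"gripper": 1}]}}

```text
clock: 18.15
eef_pos: [525.3, -60.5, 243.1]
tool_rot: [-3.141, -0.0, 1.348]
force: [-0.6, 0.3, -0.9]
width: 85.4
gripper_force: 0.0
```

```bash
python3 - <<'E'
from h import *
from cell import ctrl
s,d,P=wrist(ctrl,"w7");show(s)
tote(P);print(go(s,(525.8,-60.1,110)))
for c in((594,-25),(457,-95),(575,-119),(481,-2)):print(circ(P,c,77,92,40))
E
```

```text
{'clock': 18.15, 'qpos': [-0.231, 0.5, 0.432, 1.875, -0.277, 0.826, 0.121], 'eef_pos': [525.348, -60.466, 243.063], 'tool_rot': [-3.141, -0.0, 1.348], 'force': [-0.552, 0.272, -0.912], 'width': 85.357, 'gripper_force': 0.0}
bar 6699 [526.33618164 -59.40739441] 203.55813598632812 22.0955810546875 y axis [0.22259656 0.97491065] z 117.260765
cells [594.7631414  -24.76996987] [457.90922189 -94.04481895] full [ 572.94867828 -120.31121331] [479.723685    1.4964245]
[0.0014 0.0013 0.4435]
(3061, array([594.8, -25.2,  27. ]), np.float64(82.7))
(2338, array([457.6, -94.7,  27.2]), np.float64(82.7))
(2363, array([ 575.1, -117.8,   27.2]), np.float64(82.7))
(3043, array([480.9,  -1.3,  27.1]), np.float64(82.7))
```

View pics/w7.png

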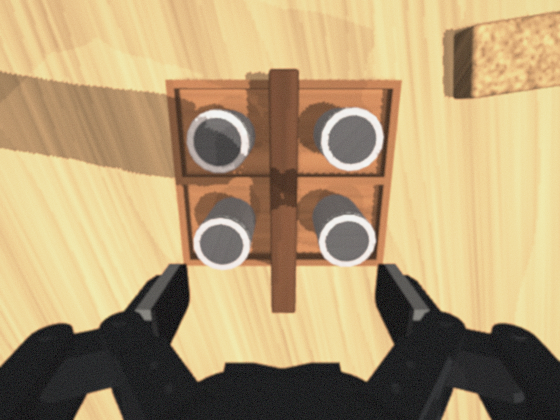

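All four tins stand upright: their tops are level at 82.7 mm and they show at (220,140), (350,140), (222,243) and (346,240). The bar at (284,190) is centred between the fingers and aligned. I take it.

Call:
{"api": "step_arm", "payload": {"plan": [{"dx": 0.001,"dy": 0.001,"dz": 0.08,"ax": 0,"ay": 0,"az": 0,"gripper": 1},{"dx": 0,"dy": 0,"dz": 0.12,"ax": 0,"ay": 0,"az": 0,"gripper": 1},{"dx": 0,"dy": 0,"dz": 0.12,"ax": 0,"ay": 0,"az": 0,"gripper": 1},{"dx": 0,"dy": 0,"dz": 0.08,"ax": 0,"ay": 0,"az": 0,"gripper": 1},{"dx": 0,"dy": 0,"dz": 0.047,"ax": 0,"ay": 0,"az": 0,"gripper": 1},{"dx": 0,"dy": 0,"dz": 0,"ax": 0,"ay": 0,"az": 0,"gripper": 1},{"dx": 0,"dy": 0,"dz": 0,"ax": 0,"ay": 0,"az": 0,"gripper": 1}]}}

```text
clock: 19.08
eef_pos: [526.9, -60.3, 109.5]
tool_rot: [3.14, -0.0, 1.346]
force: [0.0, 0.8, 0.0]
width: 85.4
gripper_force: 0.0
```

Call:
{"api": "step_arm", "payload": {"plan": [{"dx": 0,"dy": 0,"dz": 0,"ax": 0,"ay": 0,"az": 0,"gripper": 0.6},{"dx": 0,"dy": 0,"dz": 0,"ax": 0,"ay": 0,"az": 0,"gripper": 0.45},{"dx": 0,"dy": 0,"dz": 0,"ax": 0,"ay": 0,"az": 0,"gripper": 0.35},{"dx": 0,"dy": 0,"dz": 0,"ax": 0,"ay": 0,"az": 0,"gripper": 0.3},{"dx": 0,"dy": 0,"dz": 0,"ax": 0,"ay": 0,"az": 0,"gripper": 0.25},{"dx": 0,"dy": 0,"dz": 0,"ax": 0,"ay": 0,"az": 0,"gripper": 0.2},{"dx": 0,"dy": 0,"dz": 0,"ax": 0,"ay": 0,"az": 0,"gripper": 0},{"dx": 0,"dy": 0,"dz": 0,"ax": 0,"ay": 0,"az": 0,"gripper": 0},{"dx": 0,"dy": 0,"dz": 0,"ax": 0,"ay": 0,"az": 0,"gripper": 0},{"dx": 0,"dy": 0,"dz": 0,"ax": 0,"ay": 0,"az": 0,"gripper": 0}]}}

```text
clock: 20.32
eef_pos: [526.5, -60.1, 109.0]
tool_rot: [3.141, -0.0, 1.346]
force: [0.2, 0.4, 4.7]
width: 20.8
gripper_force: 59.6
```

Gripped. I lift a little first, slowly, then check the level.

Call:
{"api": "step_arm", "payload": {"plan": [{"dx": 0,"dy": 0,"dz": -0.01,"ax": 0,"ay": 0,"az": 0,"gripper": 0},{"dx": 0,"dy": 0,"dz": -0.015,"ax": 0,"ay": 0,"az": 0,"gripper": 0},{"dx": 0,"dy": 0,"dz": -0.02,"ax": 0,"ay": 0,"az": 0,"gripper": 0},{"dx": 0,"dy": 0,"dz": -0.02,"ax": 0,"ay": 0,"az": 0,"gripper": 0},{"dx": 0,"dy": 0,"dz": -0.01,"ax": 0,"ay": 0,"az": 0,"gripper": 0},{"dx": 0,"dy": 0,"dz": 0,"ax": 0,"ay": 0,"az": 0,"gripper": 0},{"dx": 0,"dy": 0,"dz": 0,"ax": 0,"ay": 0,"az": 0,"gripper": 0},{"dx": 0,"dy": 0,"dz": 0,"ax": 0,"ay": 0,"az": 0,"gripper": 0}]}}

```text
clock: 21.32
eef_pos: [526.0, -60.1, 131.0]
tool_rot: [-3.141, 0.0, 1.345]
force: [-0.3, -0.2, -7.8]
width: 21.2
gripper_force: 59.0
```

```bash
cat >> h.py <<'E'
def level(P,z):
    # tin tops: heights at the four corners near nominal tin places
    for c in((594,-25),(457,-95),(575,-119),(481,-2)):
        W=P.reshape(-1,3);W=W[(np.hypot(W[:,0]-c[0],W[:,1]-c[1])<30)&(abs(W[:,2]-z)<12)];print(c,len(W),W.mean(0).round(1),np.median(W[:,2]).round(1))
E
python3 - <<'E'
from h import *
from cell import ctrl
s,d,P=wrist(ctrl,"w8");show(s)
print(s["torque"]);level(P,83+s["eef_pos"][2]-109)
E
```

```text
{'clock': 21.325, 'qpos': [-0.159, 0.662, 0.334, 1.971, -0.382, 0.571, 0.209], 'eef_pos': [526.018, -60.076, 131.007], 'tool_rot': [-3.141, 0.0, 1.345], 'force': [-0.274, -0.2, -7.836], 'width': 21.23, 'gripper_force': 59.023}
[-0.0094839  -0.05302033  0.030332  ]
(594, -25) 10768 [593.6 -23.5 104.3] 104.6
(457, -95) 801 [457.4 -78.5 100. ] 99.4
(575, -119) 1302 [ 581.8 -100.6  101.1] 102.4
(481, -2) 10645 [482.2   0.  104.5] 104.7
```

View pics/w8.png

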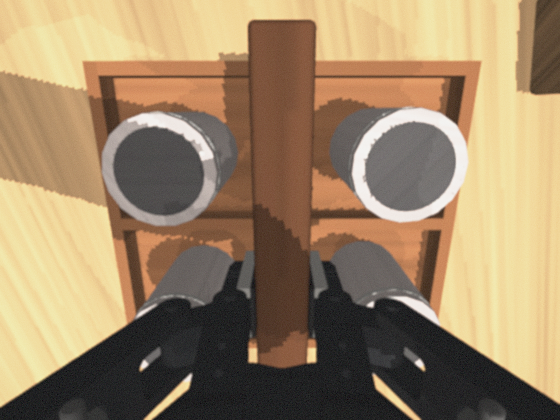

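The tote is fully off the bench (7.8 N) and level, with tin tops at 104.6 and 104.7 mm at (160,167) and (405,165). I lift smoothly to about 125 mm clear.

Call:
{"api": "step_arm", "payload": {"plan": [{"dx": 0,"dy": 0,"dz": -0.01,"ax": 0,"ay": 0,"az": 0,"gripper": 0},{"dx": 0,"dy": 0,"dz": -0.02,"ax": 0,"ay": 0,"az": 0,"gripper": 0},{"dx": 0,"dy": 0,"dz": -0.03,"ax": 0,"ay": 0,"az": 0,"gripper": 0},{"dx": 0,"dy": 0,"dz": -0.04,"ax": 0,"ay": 0,"az": 0,"gripper": 0},{"dx": 0,"dy": 0,"dz": -0.05,"ax": 0,"ay": 0,"az": 0,"gripper": 0},{"dx": 0,"dy": 0,"dz": -0.05,"ax": 0,"ay": 0,"az": 0,"gripper": 0},{"dx": 0,"dy": 0,"dz": -0.05,"ax": 0,"ay": 0,"az": 0,"gripper": 0},{"dx": 0,"dy": 0,"dz": -0.04,"ax": 0,"ay": 0,"az": 0,"gripper": 0},{"dx": 0,"dy": 0,"dz": -0.03,"ax": 0,"ay": 0,"az": 0,"gripper": 0},{"dx": 0,"dy": 0,"dz": -0.02,"ax": 0,"ay": 0,"az": 0,"gripper": 0},{"dx": 0,"dy": 0,"dz": -0.01,"ax": 0,"ay": 0,"az": 0,"gripper": 0},{"dx": 0,"dy": 0,"dz": 0,"ax": 0,"ay": 0,"az": 0,"gripper": 0},{"dx": 0,"dy": 0,"dz": 0,"ax": 0,"ay": 0,"az": 0,"gripper": 0},{"dx": 0,"dy": 0,"dz": 0,"ax": 0,"ay": 0,"az": 0,"gripper": 0},{"dx": 0,"dy": 0,"dz": 0,"ax": 0,"ay": 0,"az": 0,"gripper": 0},{"dx": 0,"dy": 0,"dz": 0,"ax": 0,"ay": 0,"az": 0,"gripper": 0}]}}

```text
clock: 23.38
eef_pos: [526.1, -60.1, 236.1]
tool_rot: [-3.141, 0.0, 1.345]
force: [-0.2, -0.0, -7.8]
width: 21.3
gripper_force: 59.1
```

```bash
python3 - <<'E'
from h import *
from cell import ctrl
s,d,P=wrist(ctrl,"w9");show(s);print(s["qd"].round(4))
level(P,83+s["eef_pos"][2]-109)
d=ctrl.get_image("scene");cv2.imwrite("pics/s9.png",cv2.resize(d["color"][100:320,120:440,::-1],None,fx=2,fy=2))
E
```

```text
{'clock': 23.375, 'qpos': [-0.231, 0.511, 0.432, 1.881, -0.286, 0.811, 0.127], 'eef_pos': [526.138, -60.119, 236.112], 'tool_rot': [-3.141, 0.0, 1.345], 'force': [-0.187, -0.041, -7.797], 'width': 21.276, 'gripper_force': 59.107}
[-0.002  -0.0013  0.0002 -0.0013 -0.0007  0.0001 -0.0014]
(594, -25) 10770 [593.7 -23.5 209.5] 209.7
(457, -95) 798 [457.6 -78.6 205.1] 204.4
(575, -119) 1302 [ 582.1 -100.7  206.3] 207.6
(481, -2) 10642 [482.4  -0.  209.6] 209.8
```

View pics/s9.png

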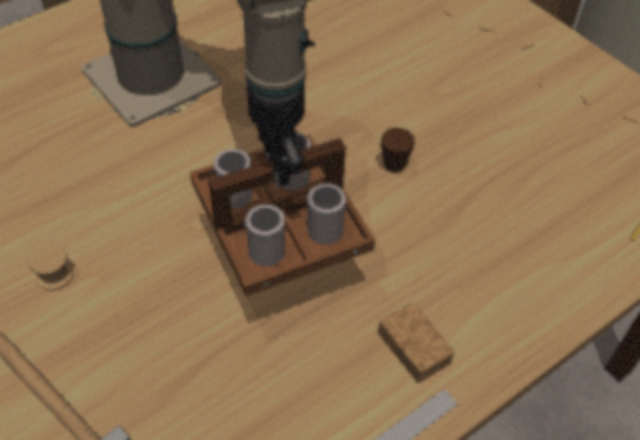

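The tote hangs level about 127 mm up with its tins upright at (265,235), (325,213), (232,175) and (292,165). The foot, hammer, block and spool are where they were.

```bash
python3 -c "
from cell import ctrl
print(ctrl.finish_job())"
```

```text
the job is handed in; nothing more can be done
None
```

The job is handed in: both tins are in their cells, and the arm is holding the tote level and steady about 127 mm above the bench with all four tins upright, at 23 s on the robot's clock.

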